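# Dock the shift's handhelds in the sloped charger, in rack order

## Robot

A 6-joint arm with a two-finger parallel gripper is mounted at the origin on the work surface. World frame = base frame: x ahead of the robot, y to its left, z up, the work surface at z = 0. Lengths are in mm, angles in rad, forces in N, time in s.
With the tool pointing down it reaches from about 350 to 975 mm from the base axis. Payload 7.1 kg.
Tool frame: the origin (TCP) lies midway between the tips of the shut fingers; the grasp point (between the pads) lies 19 mm behind it (ctrl.grip_depth is the distance from the TCP to the grasp point, in mm); z points along the fingers, y is the line along which they close (so a half turn about z gives the same grasp; the last joint's range is limited). The gripper opens to 88 mm and grips with 3 to 60 N. Pads are 20 mm wide; open, the fingers measure 115 mm over their backs; the gripper's body (75 mm by 178 mm) begins 61 mm behind the grasp point.
Start: joints at [1.136, 0.423, 1.63, -0, 1.089, -0.019], TCP at [252.419, 571.743, 222.675] pointing down, gripper open.
Joint ranges: [-3, 3], [-0.9, 2.11], [0.09, 2.58], [-1.31, 4.45], [0.11, 2.69], [-2.54, 2.54]. Speed limits (rad/s): [2.39, 2.39, 3.01, 3.14, 3.14, 3.14].

## Interface

Orientations are given as a rotation vector (axis times angle).
In Python, from workcell import ctrl, cams gives the robot as it stands.
- The arm moves only by the tool move_arm, never from a script. Its argument "steps" is a list of rows, each a list of 3 entries, a list of its own where there are three numbers: the shift along the tool's x, y, z in units of 25 mm (1.0 is 25 mm), then the turn about the tool's z in units of 5 degrees (1.0 is 5 degrees), then the closure, from 0 (fully open) to 1 (shut). A call has 1 to 20 rows; each row shifts and turns the commanded pose from where the row before left it, along the tool's axes as they then stand; what a row does not reach is not made up. A row lasts 1/12 s, in which the tool goes at most 41.7 mm and 7.16 degrees, less where a joint would pass 70% of its speed; a pose out of reach is approached as far as the arm can. A call is refused whole if a number of a shift passes 1 or a number of a turn 1, either way. A call with a gripper value outside its range is refused whole. The fingers move at their own pace and stop on an object; the grip force is fixed at half the most. Time passes only in rows, so rows that do not move let the fingers close. It gives the time, the measured TCP pose, the force, the opening and the grip force at its end, in the units of the state.
- ctrl.get_obs(): the state, without advancing time (a new reading comes with each control period).
- cams.get_image(name): name is "scene" or "top" or "wrist"; returns a dict with "image" (420x560x3 uint8, red, green, blue), "camera_matrix" (3x3 intrinsics, pixels), "xyz" and "rotation" of the camera in the world; the wrist camera has in their place "mount" (4x4, takes a point from camera to tool coordinates, whose origin is the TCP and whose axes are the flange's). Camera axes: x right, y down, z forward; pixel columns grow to the right and rows downward; lengths in mm; the calibration is good to about 2 mm. The wrist camera is an equidistant fisheye: a pixel r from the principal point sees the ray r / f radians off the axis. A picture is of the moment at which its call begins: read the wrist's pose just before it. There is no depth.
- ctrl.close_job(): hands the job in; it is judged then, once.
Trained networks look in the newest picture that a camera, given by its name, has taken for a name from the list of things; names that differ only in an ending like _2 or _b are one class to them, and where a whole thing is asked for, a point or a joint stands for the part that bears it (a point fixed in the world has none). Each returns a list of dicts, best first, with "p" (0 to 1); they miss things now and then, are a little off and sometimes report something else, mostly with a low value. They report only what shows in the picture. A call takes as long as a camera call. They do not tell look-alikes from the thing itself.
- cams.boxes_of(camera, thing): "rect" ([centre column, centre row, width, height] in pixels, round what is visible of it).
- cams.cut_out(camera, thing): "pixels" (420x560 bool, what is visible of it) and "rect" ([centre column, centre row, width, height] in pixels, round what is visible of it).
The state is a dict: "t": time; "qpos": joint angles; "qvel": joint speeds; "joint_torque": joint torques, N m; "ee_pos": TCP position; "orientation": TCP orientation; "ft_force": force on the tool from outside, world axes, zero at the start; "moment": the same for the moment, N m; "width": finger opening in mm; "grasp_force": force on a finger pad.
Only numpy, scipy, OpenCV 4.12 (cv2) and the standard library are available. Lean on these libraries where they do the work, as an engineer would, in place of code of your own. Each camera call takes 0.05 s, during which the arm holds its last target. There are 200 camera calls.

## Task

Move the three handhelds from the pockets of the drop-off rack to the sloped charging cradles, keeping the same left-to-right order they have in the rack, one to each cradle. Each must end centred in its cradle, right way up with the screen to the front, its foot on the ledge behind the lip and its back leaning on the slope, and then be let go. Set them down gently, do not drop them, and do not knock the mug.

Things in the scene. Friction and masses are not known exactly. Their poses are not given: they have to be found in the camera images.
- terminal: Keypad stock terminal, a charcoal upright slab: 30 mm thick (x), 76 mm wide (y), 150 mm tall (z), about 0.3 kg; screen on the upper half, five rows of pale keys below. Origin: centre of its underside; z up towards its top end, x out of the screen, y across its width. It starts upright in its pocket, screen roughly towards +x. It starts in pocket_terminal.
- touch: Touch-screen handheld, the widest and shortest charcoal slab: 24 mm thick (x), 80 mm wide (y), 130 mm tall (z), about 0.24 kg; large screen over almost the whole front. Origin: centre of its underside; z up towards its top end, x out of the screen, y across its width. It starts upright in its pocket, screen roughly towards +x. It starts in pocket_touch.
- scanner: Slim scanner, the narrowest charcoal slab: 28 mm thick (x), 52 mm wide (y), 142 mm tall (z), about 0.19 kg; small screen at the top, a round button and a few keys. Origin: centre of its underside; z up towards its top end, x out of the screen, y across its width. It starts upright in its pocket, screen roughly towards +x. It starts in pocket_scanner.
- pocket_terminal: Fixed white open-topped pocket holding the keypad terminal at the start, one of three in a row, 100 mm apart; order varies. 44 x 94 mm outside (x, y), 55 mm tall, walls and floor 3 mm (handheld's foot 3 mm above this origin). Origin: centre of its underside, 8 mm above the desk; x to its front (screen side), y along the row, +y to the left end, z up.
- pocket_touch: Fixed white open-topped pocket holding the touch-screen handheld at the start, one of three in a row, 100 mm apart; order varies. 44 x 94 mm outside (x, y), 55 mm tall, walls and floor 3 mm (handheld's foot 3 mm above this origin). Origin: centre of its underside, 8 mm above the desk; x to its front (screen side), y along the row, +y to the left end, z up.
- pocket_scanner: Fixed white open-topped pocket holding the slim scanner at the start, one of three in a row, 100 mm apart; order varies. 44 x 94 mm outside (x, y), 55 mm tall, walls and floor 3 mm (handheld's foot 3 mm above this origin). Origin: centre of its underside, 8 mm above the desk; x to its front (screen side), y along the row, +y to the left end, z up.
- cradle_a: Fixed light-grey sloped charging cradle, 92 mm wide, one of three alike in a row, 100 mm apart; letters do not tell the order. Origin: centre of its underside, 12 mm above the desk; x to its front (where screens look), y along the row, +y to the left end, z up. Backrest leans 25 deg (0.436 rad) from vertical, top towards -x; ledge square to it; their inner corner is at x = 0, z = 20 mm.
- cradle_b: Cradle like cradle_a, same frame. Backrest 88 mm wide, 72 mm long up the slope, its face running from the inner corner along (-0.423, 0, 0.906); the flat ledge runs from the corner along (0.906, 0, 0.423), 38 mm deep from backrest to a front lip 12 mm high and 6 mm thick.
- cradle_c: Cradle like cradle_a and cradle_b, same frame and sizes. A seated handheld stands on the ledge behind the lip, its back leaning on the backrest, its upper part free above it.
- mug: White mug, 80 mm across, 92 mm tall, standing on the desk beyond the two rows. Origin: centre of its underside.
Mind the look-alikes: they are no part of the job. Leave any green or red look-alike of the scanner alone. Leave any purple look-alike of the touch alone.

How it is judged:
By the outcome, as a careful person would: the job done as asked, in the order asked, and still so for the second after the job is handed in, with the robot touching nothing.
It also fails if it takes over 96 s, if anything falls off the work surface, if the arm or the gripper's body presses on something with over 40 N, if the wrist force passes 120 N, or if a joint passes its speed limit or range.

## Working session

There is one attempt and no reset: what is moved stays moved. The work goes in short steps, Python scripts to look and compute and a tool call to move; the robot and the scene stay as the last step left them, time stands still between calls to the robot, and variables do not carry over. Pictures are saved under pics/ and viewed, at most 14 in all, crops included, and the job is handed in when it is done.

Besides the shell and the picture viewer there is one more tool, called after "Emit:" by a JSON object that holds its "method" and its "body", one argument or row to a line. move_arm: Moves the arm, as the interface text tells. Its arguments: {"type":"object","properties":{"steps":{"type":"array"}},"required":["steps"]}

```bash
mkdir -p pics; ls; python3 - <<'E'
from workcell import ctrl,cams
import cv2,numpy as np
print(ctrl.get_obs())
for n in ("scene","top","wrist"):
    d=cams.get_image(n); cv2.imwrite(f"pics/{n}0.png",d["image"][:,:,::-1])
    print(n,{k:np.round(v,4).tolist() for k,v in d.items() if k!="image"})
E
```

```text
pics
{'t': 0.0, 'qpos': array([ 1.13600688e+00,  4.23856150e-01,  1.63068671e+00, -4.17293035e-06,
        1.08858791e+00, -1.90060833e-02]), 'qvel': array([0.00085572, 0.00026926, 0.000373  , 0.00018586, 0.00168382,
       0.00078758]), 'joint_torque': array([ 9.89808577e-04, -5.44620109e+01, -2.73664999e+01,  6.43955567e-02,
        2.27625424e-02, -1.48705712e-04]), 'ee_pos': array([252.18873312, 571.25480451, 221.893429  ]), 'orientation': array([-6.48342843e-01, -3.07361337e+00,  2.35518390e-03]), 'ft_force': array([ 0.69952011,  0.48997974, -0.88412131]), 'moment': array([-6.98587464e-03, -2.42194279e-02,  7.82347366e-05]), 'grasp_force': 0.0, 'width': 88.05935539624632}
scene {'camera_matrix': [[412.7598, 0.0, 278.7983], [0.0, 412.7598, 211.4085], [0.0, 0.0, 1.0]], 'xyz': [1231.6826, 446.9559, 569.4344], 'rotation': [-1.1483, -2.1356, 1.1189]}
top {'camera_matrix': [[540.8517, 0.0, 277.6986], [0.0, 540.8517, 205.5871], [0.0, 0.0, 1.0]], 'xyz': [361.1122, 42.5391, 1396.2495], 'rotation': [-2.1526, 2.1226, -0.1728]}
wrist {'camera_matrix': [[325.1923, 0.0, 273.5619], [0.0, 325.1923, 208.0827], [0.0, 0.0, 1.0]], 'mount': [[-0.0001, -0.9599, -0.2802, 76.2576], [1.0, -0.0005, 0.0012, 0.1566], [-0.0013, -0.2802, 0.9599, -161.882], [0.0, 0.0, 0.0, 1.0]]}
```

View pics/scene0.png

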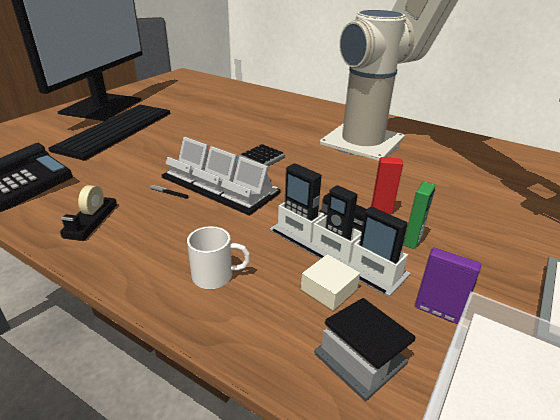

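View pics/top0.png

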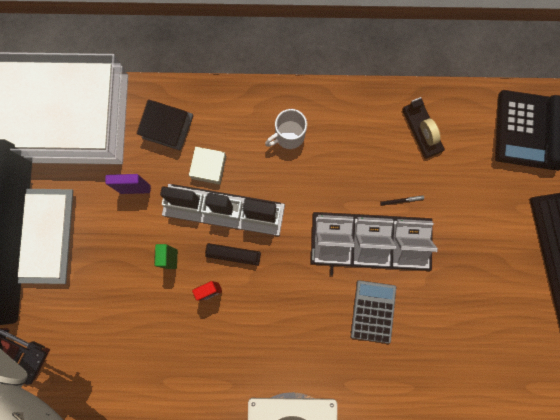

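The terminal is at the −y end of the rack, around (300,190) in the scene view, with the scanner in the middle and the touch at the +y end. The cradles are to the right in the top view, at about (333–414, 240). I'll zoom in on both rows.

```bash
cat > h.py <<'E'
import numpy as np,cv2
from scipy.spatial.transform import Rotation as R
from workcell import ctrl,cams
def ray(cam,px,n):
    K=cam["camera_matrix"]; px=np.asarray(px,float).reshape(-1,2)
    return np.c_[(px[:,0]-K[0,2])/K[0,0],(px[:,1]-K[1,2])/K[1,1],np.ones(len(px))]
def rot(cam): 
    r=np.asarray(cam["rotation"]); return r if r.shape==(3,3) else R.from_rotvec(r).as_matrix()
def back(cam,px,z):
    "pixels -> world at height z (scene/top)"
    d=ray(cam,px,0)@rot(cam).T; o=np.asarray(cam["xyz"])
    return o+d*((z-o[2])/d[:,2])[:,None]
def proj(cam,P):
    p=(np.asarray(P)-cam["xyz"])@rot(cam); K=cam["camera_matrix"]
    return p[:,:2]/p[:,2:]*K[0,0]+K[:2,2]
def wcam(cam,obs):
    "wrist camera pose: R,o"
    T=np.asarray(cam["mount"]); Rt=R.from_rotvec(obs["orientation"]).as_matrix()
    return Rt@T[:3,:3], Rt@T[:3,3]+obs["ee_pos"]
def wproj(cam,pose,P):
    Rc,o=pose; p=(np.asarray(P)-o)@Rc; K=cam["camera_matrix"]
    r=np.linalg.norm(p[:,:2],axis=1); th=np.arctan2(r,p[:,2])
    return p[:,:2]/r[:,None]*(th*K[0,0])[:,None]+K[:2,2]
def wback(cam,pose,px,z):
    Rc,o=pose; K=cam["camera_matrix"]; v=(np.asarray(px,float).reshape(-1,2)-K[:2,2])/K[0,0]
    th=np.linalg.norm(v,axis=1); d=np.c_[v/th[:,None]*np.sin(th)[:,None],np.cos(th)]@Rc.T
    return o+d*((z-o[2])/d[:,2])[:,None]
E
python3 - <<'E'
from h import *
t=cams.get_image("top")
im=t["image"][:,:,::-1]
cv2.imwrite("pics/t1.png",np.hstack([cv2.resize(im[170:280,150:290],None,fx=2.8,fy=2.8,interpolation=2),cv2.resize(im[170:280,300:440],None,fx=2.8,fy=2.8,interpolation=2)]))
print(back(t,[[182,203],[222,210],[262,216]],63).round(),back(t,[[333,240],[374,241],[413,243]],60).round(),back(t,[[289,128]],45).round())
for n in("terminal","pocket_scanner","cradle_a"):
    print(n,[(round(b["p"],2),np.round(b["rect"]).tolist()) for b in cams.boxes_of("top",n)][:6])
E
```

```text
[[581. 283.  63.]
 [565. 182.  63.]
 [551.  82.  63.]] [[ 494.  -95.   60.]
 [ 493. -196.   60.]
 [ 489. -293.   60.]] [[785.  17.  45.]]
terminal [(0.66, [261.0, 210.0, 36.0, 20.0])]
pocket_scanner [(0.94, [220.0, 209.0, 39.0, 20.0])]
cradle_a [(0.88, [415.0, 245.0, 42.0, 49.0]), (0.69, [377.0, 241.0, 41.0, 52.0]), (0.65, [334.0, 241.0, 41.0, 50.0])]
```

View pics/t1.png

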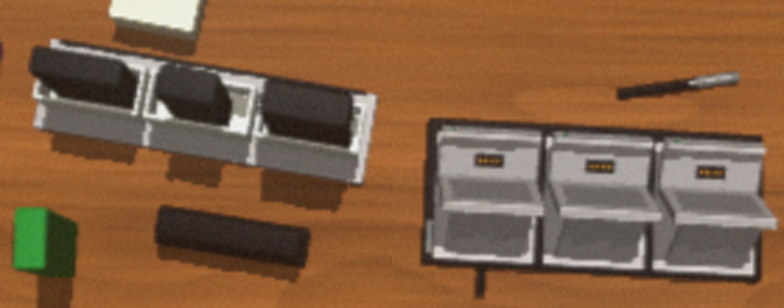

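Emit:
{"method": "move_arm", "body": {
  "steps": [
    [[0, 0, -0.8], -0.77, 0],
    [[0, 0, -0.8], -0.77, 0],
    [[0, 0, -0.8], -0.77, 0],
    [[0, 0, -0.7], -0.77, 0],
    [[-0.98, -0.98, 0], 0, 0],
    [[-0.98, -0.98, 0], 0, 0],
    [[-0.98, -0.98, 0], 0, 0],
    [[-0.98, -0.98, 0], 0, 0],
    [[-0.98, -0.98, 0], 0, 0],
    [[-0.98, -0.98, 0], 0, 0],
    [[-0.98, -0.98, 0], 0, 0],
    [[-0.98, -0.98, 0], 0, 0],
    [[-0.98, -0.98, 0], 0, 0],
    [[-0.98, -0.98, 0], 0, 0],
    [[-0.98, -0.98, 0], 0, 0],
    [[-0.98, -0.98, 0], 0, 0],
    [[-0.98, -0.98, 0], 0, 0],
    [[-0.98, -0.98, 0], 0, 0],
    [[0, 0, 0], 0, 0],
    [[0, 0, 0], 0, 0]
  ]
}}

```text
t: 2.02
ee_pos: [542.1, 180.9, 300.0]
orientation: [-0.236, -3.132, -0.0]
ft_force: [1.3, -0.0, -0.3]
width: 87.7
grasp_force: 0.0
```

```bash
python3 - <<'E'
from h import *
import pickle
o=ctrl.get_obs(); w=cams.get_image("wrist"); pickle.dump((o,w),open("w1.pkl","wb"))
print(o["t"],o["ee_pos"],o["orientation"],o["qpos"].round(2))
cv2.imwrite("pics/w1.png",cv2.resize(w["image"][:,:,::-1],(800,600)))
E
```

```text
2.0167 [542.11713284 180.86489346 300.01525328] [-2.35823147e-01 -3.13244278e+00 -1.26418828e-04] [ 0.3   0.26  1.67  0.    1.2  -1.12]
```

View pics/w1.png

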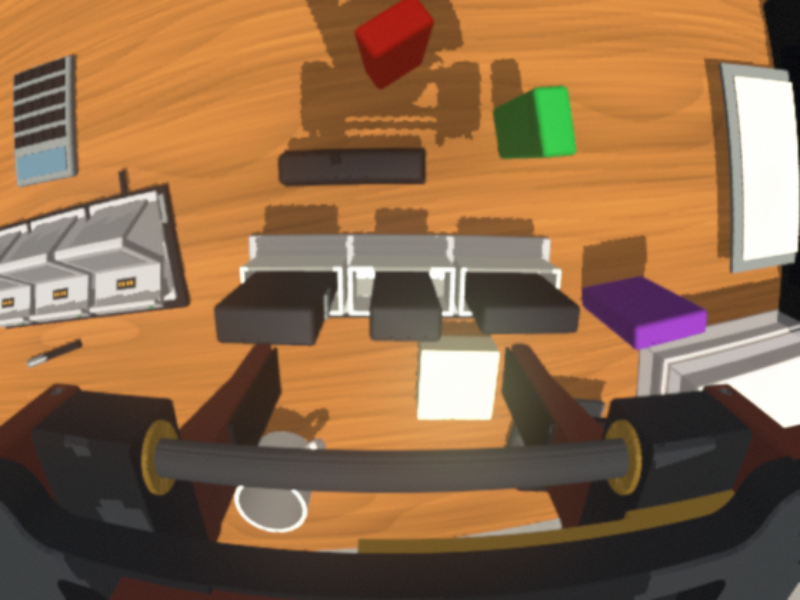

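The rack runs from about (243,268) to (559,270), and the slab tops sit just in front of it. I'll zoom in for corner pixels.

```bash
python3 - <<'E'
import pickle,cv2
o,w=pickle.load(open("w1.pkl","rb"))
c=cv2.resize(w["image"][160:246,148:288,::-1],None,fx=5.6,fy=5.6,interpolation=2)[:300]
a=w["image"][:,:,::-1]
A=cv2.resize(a[180:244,148:278],None,fx=6,fy=4.6,interpolation=2);B=cv2.resize(a[180:244,278:408],None,fx=6,fy=4.6,interpolation=2)
import numpy as np
cv2.imwrite("pics/w1z.png",np.vstack([A,B]));print(A.shape)
E
```

```text
(294, 780, 3)
```

View pics/w1z.png

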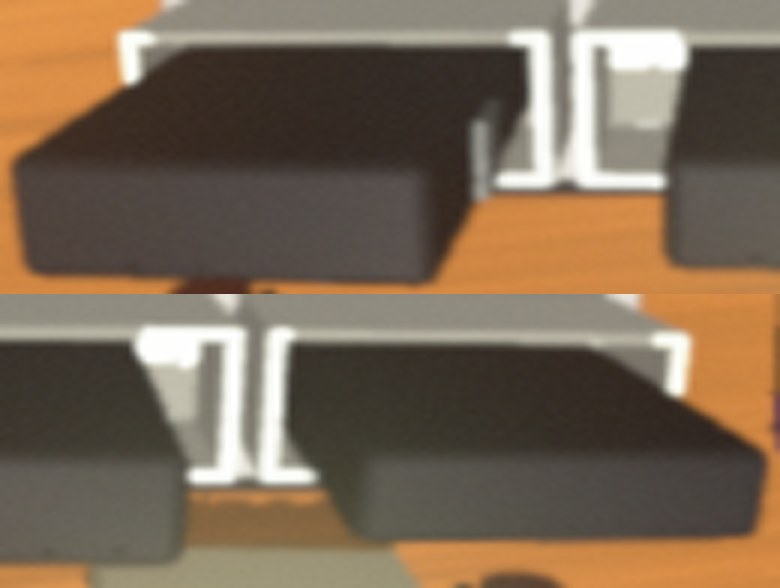

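```bash
python3 - <<'E'
from h import *
import pickle
o,w=pickle.load(open("w1.pkl","rb")); P=wcam(w,o)
rim=wback(w,P,[[168,187.2],[239.8,187.2],[239.8,220.7],[243.5,186.5],[243.8,220.9],[318.8,187.2],[318,221.5],[322.7,187.4],[321.3,221.3],[393,188.5]],63)[:,:2]
# fit rack frame: local coords of those (origin=middle pocket)
L=np.array([[-22,-147],[-22,-53],[22,-53],[-22,-47],[22,-47],[-22,47],[22,47],[-22,53],[22,53],[-22,147]])
from scipy.optimize import least_squares
f=lambda p:((L@np.array([[np.cos(p[2]),np.sin(p[2])],[-np.sin(p[2]),np.cos(p[2])]])+p[:2])-rim).ravel()
s=least_squares(f,[565,182,-.15]); print("rack",s.x,np.round(s.fun.reshape(-1,2),1).tolist())
c,sn=np.cos(s.x[2]),np.sin(s.x[2]); Rz=np.array([[c,-sn],[sn,c]])
T={"terminal":(161,[[150.5,215.9],[219.7,215.9],[153,239.8],[220,241.3]]),"scanner":(153,[[259.3,215.9],[308.8,216.1],[260,237.6],[307.7,237.8]]),"touch":(141,[[338,216.1],[405.5,216.1],[338.8,232.4],[403.8,232]])}
for n,(z,px) in T.items():
    q=wback(w,P,px,z)[:,:2]; print(n,q.mean(0).round(1),"local",((q-s.x[:2])@Rz).round(1).tolist())
E
```

```text
rack [ 5.78417342e+02  1.85653085e+02 -1.56474811e-01] [[0.4, 0.0], [-0.1, -0.7], [-0.4, 0.4], [1.0, 0.5], [-0.5, 1.2], [0.6, -0.5], [-1.3, -1.2], [0.5, 0.5], [-0.7, 0.4], [0.5, -0.6]]
terminal [561.4  87.8] local [[-14.4, -135.4], [-15.2, -62.7], [11.8, -135.7], [11.7, -63.6]]
scanner [577.3 186.6] local [[-12.9, -24.1], [-12.9, 25.4], [10.3, -23.6], [10.4, 25.2]]
touch [593.5 281.6] local [[-9.2, 57.8], [-9.3, 135.0], [9.1, 60.0], [9.4, 135.5]]
```

Emit:
{"method": "move_arm", "body": {
  "steps": [
    [[0.05, -0.96, 0], 0, 0],
    [[0.05, -0.96, 0], 0, 0],
    [[0.05, -0.96, 0], 0, 0],
    [[0.05, -0.96, 0], 0, 0],
    [[0.05, -0.96, 0], 0, 0],
    [[0.05, -0.96, 0], 0, 0],
    [[0.05, -0.96, 0], 0, 0],
    [[0.05, -0.96, 0], 0, 0],
    [[0.05, -0.96, 0], 0, 0],
    [[0.05, -0.96, 0], 0, 0],
    [[0.05, -0.96, 0], 0, 0],
    [[0.05, -0.96, 0], 0, 0],
    [[0.05, -0.96, 0], 0, 0],
    [[0.05, -0.96, 0], 0, 0],
    [[0.05, -0.96, 0], 0, 0],
    [[0.05, -0.96, 0], -0.5, 0],
    [[0, 0, 0], -0.5, 0],
    [[0, 0, 0], -0.5, 0],
    [[0, 0, 0], 0, 0],
    [[0, 0, 0], 0, 0]
  ]
}}

```text
t: 3.73
ee_pos: [465.5, -193.6, 300.2]
orientation: [-0.025, -3.141, -0.0]
ft_force: [0.1, -0.2, -0.6]
width: 87.7
grasp_force: 0.0
```

```bash
python3 - <<'E'
from h import *
import pickle
o=ctrl.get_obs(); w=cams.get_image("wrist"); pickle.dump((o,w),open("w2.pkl","wb"))
print(o["t"],o["ee_pos"],o["orientation"],o["qpos"].round(2))
P=wcam(w,o); print(wproj(w,P,[[490,y,60] for y in (-95,-195,-295)]).round())
u=cv2.resize(w["image"][120:270,140:400,::-1],None,fx=3,fy=3,interpolation=2)
cv2.imwrite("pics/w2.png",u); print(u.shape)
E
```

```text
3.7333 [ 465.51333069 -193.56022946  300.20603971] [-2.50271503e-02 -3.14146705e+00 -3.85011350e-04] [-0.42  0.15  1.81  0.    1.17 -1.97]
[[349. 194.]
 [272. 195.]
 [195. 197.]]
(450, 780, 3)
```

View pics/w2.png

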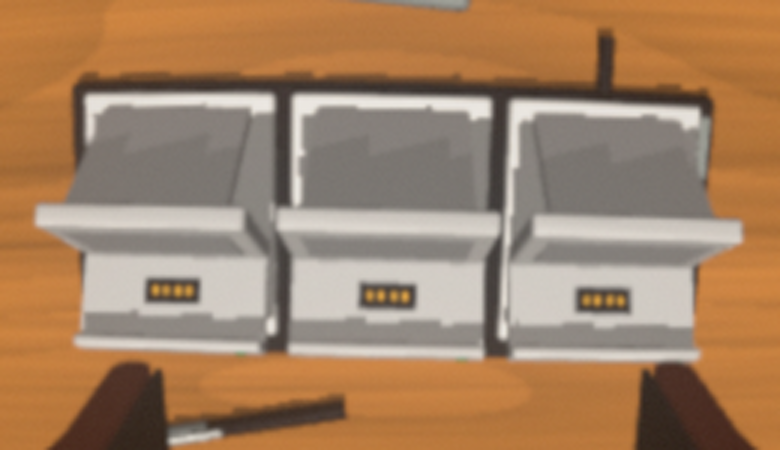

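```bash
python3 - <<'E'
from h import *
import pickle
from scipy.optimize import least_squares
o,w=pickle.load(open("w2.pkl","rb")); P=wcam(w,o)
px=lambda a:np.array(a)/3+[140,120]
bt=px([[37,226],[247,231],[279,230],[499,236],[533,238],[742,243]])
lp=px([[76,347],[262,354],[290,353],[484,358],[510,357],[698,361]])
Y=np.array([-144,-56,-44,44,56,144])
Lb=np.c_[np.full(6,-30.4),Y,np.full(6,97.2)]; Ll=np.c_[np.full(6,34.8),Y,np.full(6,61.5)]
for name,L,I in(("back",Lb,bt),("lip",Ll,lp),("both",np.r_[Lb,Ll],np.r_[bt,lp])):
    f=lambda p:(wproj(w,P,L@R.from_rotvec([0,0,p[2]]).as_matrix().T+[p[0],p[1],0])-I).ravel()
    s=least_squares(f,[490,-195,-.02]); print(name,s.x.round(3),np.round(s.fun.reshape(-1,2),1).tolist())
E
```

```text
back [ 5.13945e+02 -1.99096e+02 -4.20000e-02] [[-1.1, 0.1], [-0.5, -0.2], [-1.0, 0.3], [1.2, 0.2], [0.1, -0.2], [1.2, 0.2]]
lip [ 5.1399e+02 -1.9935e+02 -3.9000e-02] [[-1.3, -0.1], [-0.5, -0.2], [-0.9, 0.4], [0.6, 0.1], [0.9, 0.6], [1.2, -0.3]]
both [ 5.13966e+02 -1.99153e+02 -4.10000e-02] [[-1.1, 0.2], [-0.6, -0.2], [-1.1, 0.4], [1.2, 0.1], [0.0, -0.3], [1.2, 0.1], [-1.2, -0.4], [-0.5, -0.3], [-0.9, 0.3], [0.7, 0.2], [1.0, 0.6], [1.3, -0.1]]
```

Emit:
{"method": "move_arm", "body": {
  "steps": [
    [[-0.305, 0.943, 0], 0, 0],
    [[-0.305, 0.943, 0], 0, 0],
    [[-0.305, 0.943, 0], 0, 0],
    [[-0.305, 0.943, 0], 0, 0],
    [[-0.305, 0.943, 0], 0, 0],
    [[-0.305, 0.943, 0], 0, 0],
    [[-0.305, 0.943, 0], 0, 0],
    [[-0.305, 0.943, 0], 0, 0],
    [[-0.305, 0.943, 0], 0, 0],
    [[-0.305, 0.943, 0], 0, 0],
    [[-0.305, 0.943, 0], 0, 0],
    [[-0.305, 0.943, 0], 0, 0],
    [[0, 0, 0], 0.8, 0],
    [[0, 0, 0], 0.81, 0],
    [[0, 0, 0.9], 0, 0],
    [[0, 0, 0.9], 0, 0],
    [[0, 0, 0.9], 0, 0],
    [[0, 0, 0], 0, 0],
    [[0, 0, 0], 0, 0],
    [[0, 0, 0], 0, 0]
  ]
}}

```text
t: 5.45
ee_pos: [562.0, 87.2, 233.8]
orientation: [0.245, 3.131, 0.0]
ft_force: [0.2, 0.2, 0.4]
width: 87.8
grasp_force: 0.0
```

```bash
cat > go.py <<'E'
# python3 go.py x y z yaw : steps needed from the present pose (turn first, then tool axes)
from h import *; import sys
o=ctrl.get_obs(); x,y,z,yaw=map(float,sys.argv[1:5]); M=R.from_rotvec(o["orientation"]).as_matrix()
cur=np.arctan2(-M[0,1],M[1,1]); d=np.array([x,y,z])-o["ee_pos"]
n=np.array([[-np.cos(yaw),-np.sin(yaw),0],[-np.sin(yaw),np.cos(yaw),0],[0,0,-1]])
print("t",round(o["t"],2),"pos",o["ee_pos"].round(1),"yaw",round(cur,4),"tilt",M[:,2].round(4),"ft",o["ft_force"].round(1),"w",round(o["width"],1))
print("turn units",round(-np.degrees(yaw-cur)/5,3),"shift after turn",(n.T@d/25).round(3),"shift now",(M.T@d/25).round(3))
E
python3 go.py 561.4 87.8 102 -0.1565
```

```text
t 5.45 pos [562.   87.2 233.8] yaw -0.1564 tilt [ 1.2e-03  2.0e-04 -1.0e+00] ft [0.2 0.2 0.4] w 87.8
turn units 0.001 shift after turn [0.029 0.02  5.272] shift now [0.035 0.018 5.272]
```

Emit:
{"method": "move_arm", "body": {
  "steps": [
    [[0.03, 0.02, 0.88], 0, 0],
    [[0, 0, 0.88], 0, 0],
    [[0, 0, 0.88], 0, 0],
    [[0, 0, 0.88], 0, 0],
    [[0, 0, 0.88], 0, 0],
    [[0, 0, 0.87], 0, 0],
    [[0, 0, 0], 0, 0],
    [[0, 0, 0], 0, 0.5],
    [[0, 0, 0], 0, 1],
    [[0, 0, 0], 0, 1],
    [[0, 0, 0], 0, 1],
    [[0, 0, 0], 0, 1],
    [[0, 0, 0], 0, 1],
    [[0, 0, 0], 0, 1]
  ]
}}

```text
t: 6.62
ee_pos: [562.3, 87.3, 102.8]
orientation: [0.246, 3.129, 0.001]
ft_force: [-0.5, -2.1, 6.5]
width: 76.3
grasp_force: 29.7
```

Emit:
{"method": "move_arm", "body": {
  "steps": [
    [[0, 0, -0.3], 0, 1],
    [[0, 0, -0.6], 0, 1],
    [[0, 0, -0.9], 0, 1],
    [[0, 0, -0.9], 0, 1],
    [[0, 0, -0.9], 0, 1],
    [[0, 0, -0.8], -0.66, 1],
    [[0, 0, 0], -0.66, 1],
    [[0.0, -0.4, 0], 0, 1]
  ]
}}

```text
t: 7.28
ee_pos: [561.0, 78.3, 212.8]
orientation: [0.06, 3.138, 0.002]
ft_force: [-0.3, 0.1, -3.3]
width: 76.2
grasp_force: 29.8
```

Emit:
{"method": "move_arm", "body": {
  "steps": [
    [[0.055, -0.89, 0], 0, 1],
    [[0.055, -0.89, 0], 0, 1],
    [[0.055, -0.89, 0], 0, 1],
    [[0.055, -0.89, 0], 0, 1],
    [[0.055, -0.89, 0], 0, 1],
    [[0.055, -0.89, 0], 0, 1],
    [[0.055, -0.89, 0], 0, 1],
    [[0.055, -0.89, 0], 0, 1],
    [[0.055, -0.89, 0], 0, 1],
    [[0.055, -0.89, 0], 0, 1],
    [[0.055, -0.89, 0], 0, 1],
    [[0.055, -0.89, 0], 0, 1],
    [[0.055, -0.89, 0], 0, 1],
    [[0.055, -0.89, 0], 0, 1],
    [[0.055, -0.89, 0], 0, 1],
    [[0.055, -0.89, 0], 0, 1],
    [[0.05, -0.89, 0], 0, 1],
    [[0, 0, 0], 0, 1],
    [[0, 0, 0], 0, 1],
    [[0, 0, 0], 0, 1]
  ]
}}

```text
t: 8.95
ee_pos: [520.5, -299.2, 210.2]
orientation: [-0.068, -3.139, -0.002]
ft_force: [-0.5, 0.7, -3.9]
width: 76.5
grasp_force: 29.8
```

```bash
python3 go.py 523.1 -299.6 140 -0.041;  python3 - <<'E'
from h import *
s=cams.get_image("scene"); w=cams.get_image("wrist")
a=cv2.resize(s["image"][100:240,120:300,::-1],None,fx=2.2,fy=2.2,interpolation=2); b=w["image"][60:368,80:480,::-1]
cv2.imwrite("pics/s3.png",np.hstack([a,b[:a.shape[0]]]))
E
```

```text
t 8.95 pos [ 520.5 -299.2  210.2] yaw -0.043 tilt [-0.0017  0.0014 -1.    ] ft [-0.5  0.7 -3.9] w 76.5
turn units -0.023 shift after turn [-0.104 -0.01   2.806] shift now [-0.109 -0.013  2.806]
```

View pics/s3.png

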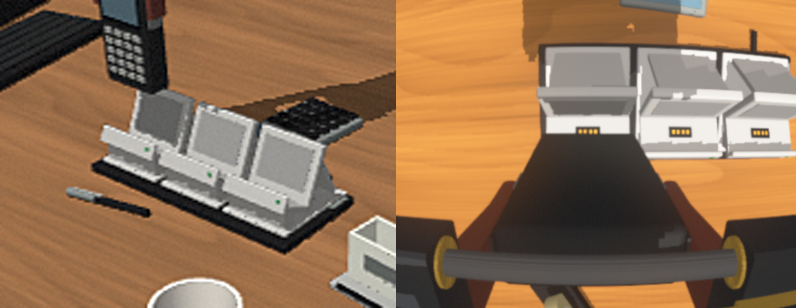

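```bash
python3 - <<'E'
from h import *
o=ctrl.get_obs(); w=cams.get_image("wrist");P=wcam(w,o)
# dark-slab lower edge: find row along columns where brightness jumps dark
g=w["image"].sum(2).astype(int)
for c in range(240,315,12):
    col=g[150:240,c]; r=150+np.argmax((col<170)&(np.roll(col,-3)<170)); q=wback(w,P,[[c,r]],o["ee_pos"][2]-91.8)[0]
    M=R.from_rotvec(o["orientation"]).as_matrix(); print(c,r,(M.T@(q-o["ee_pos"])).round(1))
E
```

```text
240 196 [ 12.2 -26.9  91.8]
252 196 [ 12.2 -17.2  91.8]
264 195 [13.  -7.5 91.8]
276 196 [12.2  2.2 91.8]
288 200 [ 8.9 11.9 91.8]
300 203 [ 6.3 21.7 91.8]
312 212 [-1.3 31.7 91.8]
```

Emit:
{"method": "move_arm", "body": {
  "steps": [
    [[-0.03, 0, 0.5], 0, 1],
    [[0, 0, 0.6], 0, 1],
    [[0, 0, 0.6], 0, 1],
    [[0, 0, 0.4], 0, 1],
    [[0, 0, 0.3], 0, 1],
    [[0, 0, 0.2], 0, 1],
    [[0, 0, 0], 0, 1],
    [[0, 0, 0], 0, 1]
  ]
}}

```text
t: 9.77
ee_pos: [522.5, -299.7, 146.0]
orientation: [0.065, 3.141, -0.0]
ft_force: [0.1, 0.8, -3.2]
width: 76.4
grasp_force: 29.8
```

```bash
python3 go.py 521.1 -299.6 136.5 -0.041;  python3 - <<'E'
from h import *
s=cams.get_image("scene"); w=cams.get_image("wrist")
a=cv2.resize(s["image"][110:220,150:250,::-1],None,fx=4,fy=4,interpolation=2); b=cv2.resize(w["image"][100:320,180:370,::-1],None,fx=2,fy=2,interpolation=2)
cv2.imwrite("pics/s4.png",np.hstack([a,b]))
E
```

```text
t 9.77 pos [ 522.5 -299.7  146. ] yaw -0.0413 tilt [ 1.e-04 -0.e+00 -1.e+00] ft [ 0.1  0.8 -3.2] w 76.4
turn units -0.003 shift after turn [0.054 0.003 0.379] shift now [0.054 0.003 0.379]
```

View pics/s4.png

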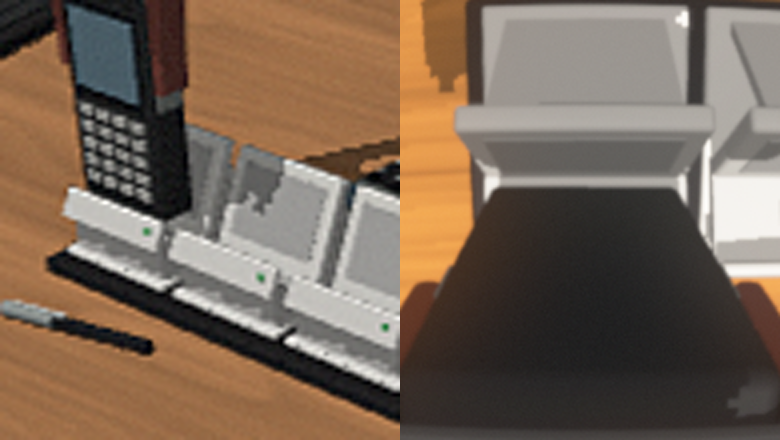

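```bash
python3 - <<'E'
from h import *
o=ctrl.get_obs(); w=cams.get_image("wrist");P=wcam(w,o)
g=w["image"].sum(2).astype(int); e=[0.9992,-.041]
for c in (245,270,295):
    d=np.diff(g[150:230,c]); r=150+np.argmin(d)+.5; q=wback(w,P,[[c,r]],o["ee_pos"][2]-91.8)[0]
    k=150+np.argmax(d[:r.astype(int)-150])+.5; q2=wback(w,P,[[c,k]],32)[0]
    print(c,r,"back edge local x",((q[:2]-[509.9,-299.1])@e).round(1),"tcp",((o["ee_pos"][:2]-[509.9,-299.1])@e).round(1),"corner?",k,((q2[:2]-[509.9,-299.1])@e).round(1))
E
```

```text
245 192.5 back edge local x -2.1 tcp 12.9 corner? 187.5 -1.1
270 192.5 back edge local x -2.1 tcp 12.9 corner? 187.5 -1.0
295 193.5 back edge local x -1.3 tcp 12.9 corner? 187.5 -1.0
```

Emit:
{"method": "move_arm", "body": {
  "steps": [
    [[0.04, 0, 0.15], 0, 1],
    [[0, 0, 0.13], 0, 1],
    [[0, 0, 0.11], 0, 1],
    [[0, 0, 0], 0, 1],
    [[0, 0, 0], 0, 1]
  ]
}}

```text
t: 10.33
ee_pos: [521.2, -299.7, 136.1]
orientation: [-0.065, -3.141, -0.0]
ft_force: [0.1, 0.0, -4.0]
width: 76.3
grasp_force: 29.8
```

Emit:
{"method": "move_arm", "body": {
  "steps": [
    [[0.19, 0, 0.035], 0, 1],
    [[0.19, 0, 0.035], 0, 1],
    [[0.19, 0, 0.05], 0, 1],
    [[0.19, 0, 0.05], 0, 1],
    [[0, 0, 0], 0, 1]
  ]
}}

```text
t: 10.75
ee_pos: [504.6, -300.1, 134.1]
orientation: [0.066, 3.134, -0.005]
ft_force: [4.4, -1.0, 4.5]
width: 75.8
grasp_force: 30.0
```

```bash
python3 go.py 503 -299 134 -0.041;  python3 - <<'E'
from h import *
s=cams.get_image("scene"); w=cams.get_image("wrist")
a=cv2.resize(s["image"][110:220,150:250,::-1],None,fx=4,fy=4,interpolation=2); b=cv2.resize(w["image"][100:320,180:370,::-1],None,fx=2,fy=2,interpolation=2)
cv2.imwrite("pics/s5.png",np.hstack([a,b]))
E
```

```text
t 10.75 pos [ 504.6 -300.1  134.1] yaw -0.0421 tilt [ 0.0069 -0.0032 -1.    ] ft [ 4.4 -1.   4.5] w 75.8
turn units -0.012 shift after turn [0.064 0.043 0.003] shift now [0.064 0.043 0.002]
```

View pics/s5.png

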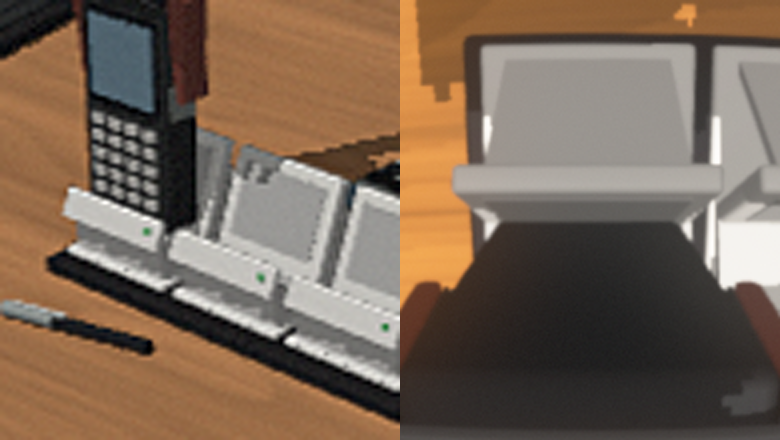

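The slab is pivoting in the pads with its foot on the ledge, and the forces are low. I'll continue the arc.

Emit:
{"method": "move_arm", "body": {
  "steps": [
    [[0.19, 0, 0.068], 0, 1],
    [[0.18, 0, 0.068], 0, 1],
    [[0.18, 0, 0.08], 0, 1],
    [[0.18, 0, 0.08], 0, 1],
    [[0, 0, 0], 0, 1],
    [[0, 0, 0], 0, 1]
  ]
}}

```text
t: 11.35
ee_pos: [485.5, -299.4, 126.4]
orientation: [0.065, 3.137, -0.004]
ft_force: [1.0, -1.9, 8.9]
width: 75.8
grasp_force: 30.0
```

Emit:
{"method": "move_arm", "body": {
  "steps": [
    [[0.17, 0, 0.1], 0, 1],
    [[0.17, 0, 0.1], 0, 1],
    [[0, 0, 0], 0, 1],
    [[0, 0, 0], 0, 1]
  ]
}}

```text
t: 11.68
ee_pos: [476.5, -299.1, 121.7]
orientation: [0.065, 3.137, -0.004]
ft_force: [-1.5, -1.4, 13.1]
width: 76.2
grasp_force: 30.0
```

```bash
python3 go.py 475.6 -297.8 119.8 -0.041;  python3 - <<'E'
from h import *
s=cams.get_image("scene"); w=cams.get_image("wrist")
a=cv2.resize(s["image"][110:220,150:250,::-1],None,fx=4,fy=4,interpolation=2); b=cv2.resize(w["image"][100:320,180:370,::-1],None,fx=2,fy=2,interpolation=2)
cv2.imwrite("pics/s6.png",np.hstack([a,b]))
E
```

```text
t 11.68 pos [ 476.5 -299.1  121.7] yaw -0.0414 tilt [ 0.0034 -0.0028 -1.    ] ft [-1.5 -1.4 13.1] w 76.2
turn units -0.005 shift after turn [0.039 0.051 0.077] shift now [0.04  0.051 0.077]
```

View pics/s6.png

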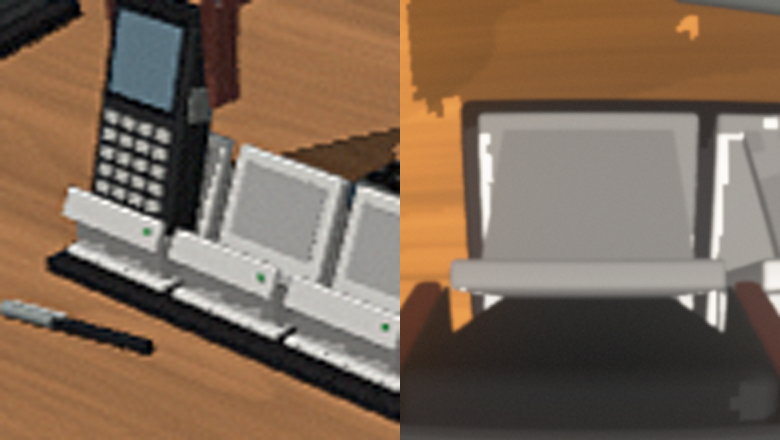

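Emit:
{"method": "move_arm", "body": {
  "steps": [
    [[0.08, 0.03, 0.03], 0, 1],
    [[0.06, 0.02, 0.02], 0, 1],
    [[0, 0, 0], 0, 1],
    [[0, 0, 0], 0, 1]
  ]
}}

```text
t: 12.12
ee_pos: [473.9, -298.5, 120.5]
orientation: [0.065, 3.136, -0.007]
ft_force: [0.5, -4.4, 8.6]
width: 75.9
grasp_force: 30.0
```

```bash
python3 go.py 475.6 -297.8 119.8 -0.041
```

```text
t 12.12 pos [ 473.9 -298.5  120.5] yaw -0.0416 tilt [ 0.0052 -0.0045 -1.    ] ft [ 0.5 -4.4  8.6] w 75.9
turn units -0.007 shift after turn [-0.065  0.032  0.026] shift now [-0.065  0.033  0.027]
```

Emit:
{"method": "move_arm", "body": {
  "steps": [
    [[0.06, 0, 0.02], 0, 1],
    [[0.06, 0, 0.02], 0, 1],
    [[0, 0, 0], 0, 1],
    [[0, 0, 0], 0, 1]
  ]
}}

```text
t: 12.45
ee_pos: [470.6, -298.1, 118.9]
orientation: [0.065, 3.137, -0.006]
ft_force: [2.0, -4.7, 5.9]
width: 75.9
grasp_force: 30.0
```

```bash
python3 go.py 475.6 -297.8 119.8 -0.041
```

```text
t 12.45 pos [ 470.6 -298.1  118.9] yaw -0.0417 tilt [ 0.0042 -0.0037 -1.    ] ft [ 2.  -4.7  5.9] w 75.9
turn units -0.008 shift after turn [-0.198  0.019 -0.038] shift now [-0.198  0.019 -0.037]
```

```bash
python3 - <<'E'
from h import *
s=cams.get_image("scene")
im=s["image"][:,:,::-1].copy()
# predicted seated slab outline (8 corners), terminal in -y cradle
c0=np.array([509.9,-299.1,0]); Rz=R.from_rotvec([0,0,-.041]).as_matrix()
u=np.array([-.423,0,.906]);n=np.array([.906,0,.423])
def corners(t,w,h): return [np.array([0,0,32])+a*n+b*u+[0,y,0] for a in(0,t) for b in(0,h) for y in(-w/2,w/2)]
p=proj(s,np.array(corners(30,76,150))@Rz.T+c0); print(p.round(1).tolist())
x0,y0=150,100; a=cv2.resize(im[y0:y0+110,x0:x0+130],None,fx=5,fy=5,interpolation=2)
for q in p: cv2.circle(a,tuple(int(v) for v in (q-[x0,y0]+.5)*5),4,(0,0,255),1)
cv2.imwrite("pics/s7.png",a)
E
```

```text
[[178.8, 162.4], [198.6, 170.3], [190.5, 109.0], [211.2, 115.4], [170.9, 161.9], [190.9, 169.9], [182.6, 107.3], [203.6, 113.7]]
```

View pics/s7.png

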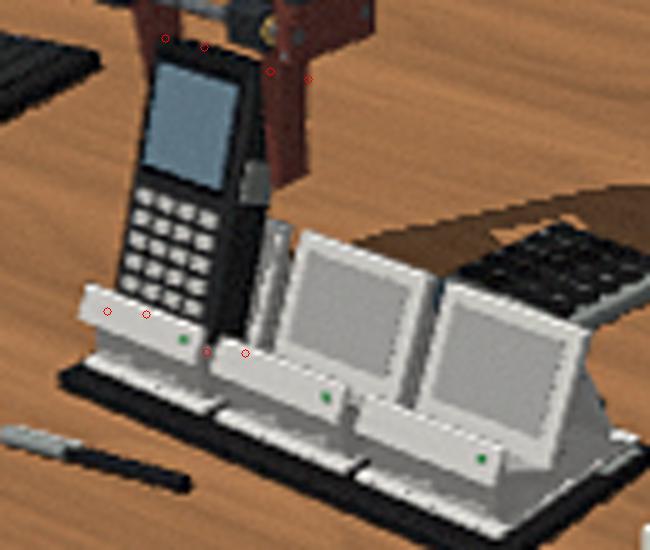

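The slab is within about 2° of fully leaning, so I'll release it gently.

Emit:
{"method": "move_arm", "body": {
  "steps": [
    [[0, 0, 0], 0, 0.1],
    [[0, 0, 0], 0, 0.07],
    [[0, 0, 0], 0, 0.03],
    [[0, 0, 0], 0, 0],
    [[0, 0, 0], 0, 0],
    [[0, 0, 0], 0, 0],
    [[0, 0, 0], 0, 0]
  ]
}}

```text
t: 13.08
ee_pos: [468.9, -296.0, 117.1]
orientation: [-0.065, -3.14, -0.001]
ft_force: [0.3, -0.5, -1.2]
width: 87.8
grasp_force: 0.0
```

```bash
python3 go.py 475.6 -297.8 119.8 -0.041; python3 - <<'E'
from h import *
s=cams.get_image("scene")
im=s["image"][:,:,::-1].copy()
c0=np.array([509.9,-299.1,0]); Rz=R.from_rotvec([0,0,-.041]).as_matrix()
u=np.array([-.423,0,.906]);n=np.array([.906,0,.423])
p=proj(s,np.array([np.array([0,0,32])+a*n+b*u+[0,y,0] for a in(0,30) for b in(0,150) for y in(-38,38)])@Rz.T+c0)
x0,y0=150,100; a=cv2.resize(im[y0:y0+110,x0:x0+130],None,fx=5,fy=5,interpolation=2)
for q in p: cv2.circle(a,tuple(int(v) for v in (q-[x0,y0]+.5)*5),4,(0,0,255),1)
cv2.imwrite("pics/s8.png",a)
E
```

```text
t 13.08 pos [ 468.9 -296.   117.1] yaw -0.0413 tilt [-5.e-04  4.e-04 -1.e+00] ft [ 0.3 -0.5 -1.2] w 87.8
turn units -0.004 shift after turn [-0.27  -0.06  -0.109] shift now [-0.27  -0.06  -0.109]
```

View pics/s8.png

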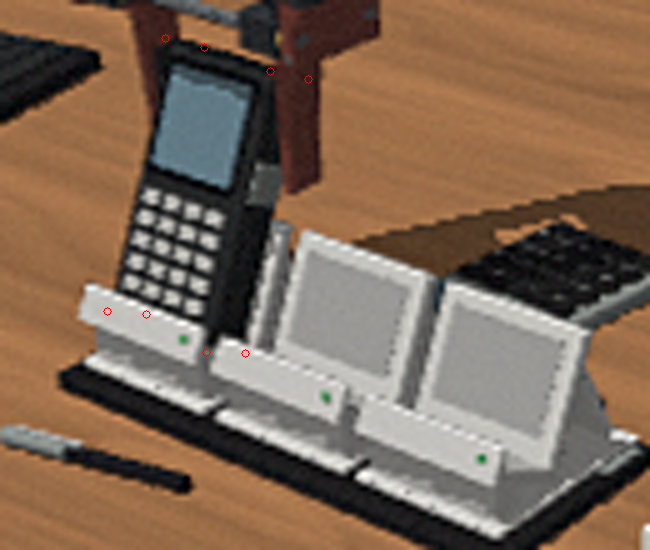

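Emit:
{"method": "move_arm", "body": {
  "steps": [
    [[0, 0.06, -0.3], 0, 0],
    [[0, 0, -0.7], 0, 0],
    [[0, 0, -1], 0, 0],
    [[0, 0, -1], 0, 0],
    [[0, 0, -1], 0, 0],
    [[0, 0, 0], 0.66, 0.2],
    [[0, 0.4, 0], 0.66, 0.2]
  ]
}}

```text
t: 13.72
ee_pos: [471.3, -286.3, 220.0]
orientation: [0.251, 3.127, -0.004]
ft_force: [0.4, 0.8, -1.4]
width: 77.9
grasp_force: 0.0
```

Emit:
{"method": "move_arm", "body": {
  "steps": [
    [[-0.064, 0.965, 0], 0, 0.2],
    [[-0.064, 0.965, 0], 0, 0.2],
    [[-0.064, 0.965, 0], 0, 0.2],
    [[-0.064, 0.965, 0], 0, 0.2],
    [[-0.064, 0.965, 0], 0, 0.2],
    [[-0.064, 0.965, 0], 0, 0.2],
    [[-0.064, 0.965, 0], 0, 0.2],
    [[-0.064, 0.965, 0], 0, 0.2],
    [[-0.064, 0.965, 0], 0, 0.2],
    [[-0.064, 0.965, 0], 0, 0.2],
    [[-0.064, 0.965, 0], 0, 0.2],
    [[-0.064, 0.965, 0], 0, 0.2],
    [[-0.064, 0.965, 0], 0, 0.2],
    [[-0.064, 0.965, 0], 0, 0.2],
    [[-0.064, 0.965, 0], 0, 0.2],
    [[-0.064, 0.965, 0], 0, 0.2],
    [[-0.064, 0.965, 0], 0, 0.2],
    [[-0.064, 0.965, 0], 0, 0.2],
    [[-0.064, 0.965, 0], 0, 0.2],
    [[-0.064, 0.965, 0], 0, 0.2]
  ]
}}

```text
t: 15.38
ee_pos: [577.0, 188.1, 217.9]
orientation: [0.246, 3.132, 0.0]
ft_force: [0.3, -1.1, -0.6]
width: 70.2
grasp_force: 0.0
```

Emit:
{"method": "move_arm", "body": {
  "steps": [
    [[0, 0, 0], 0, 0.2],
    [[0, 0, 0], 0, 0.2]
  ]
}}

```text
t: 15.55
ee_pos: [576.9, 187.7, 217.6]
orientation: [0.242, 3.132, -0.0]
ft_force: [0.4, -1.0, 0.2]
width: 70.4
grasp_force: 0.0
```

```bash
python3 go.py 577.3 186.6 97 -0.1565
```

```text
t 15.55 pos [576.9 187.7 217.6] yaw -0.1545 tilt [ 1.e-04 -2.e-04 -1.e+00] ft [ 0.4 -1.   0.2] w 70.4
turn units 0.023 shift after turn [-0.024 -0.041  4.822] shift now [-0.023 -0.04   4.822]
```

Emit:
{"method": "move_arm", "body": {
  "steps": [
    [[-0.08, -0.04, 0.8], 0, 0.2],
    [[0, 0, 0.8], 0, 0.2],
    [[0, 0, 0.8], 0, 0.2],
    [[0, 0, 0.8], 0, 0.2],
    [[0, 0, 0.8], 0, 0.2],
    [[0, 0, 0.82], 0, 0.2],
    [[0, 0, 0], 0, 0.2],
    [[0, 0, 0], 0, 0.3],
    [[0, 0, 0], 0, 0.5],
    [[0, 0, 0], 0, 1],
    [[0, 0, 0], 0, 1],
    [[0, 0, 0], 0, 1],
    [[0, 0, 0], 0, 1],
    [[0, 0, 0], 0, 1]
  ]
}}

```text
t: 16.72
ee_pos: [579.8, 185.5, 98.4]
orientation: [0.245, 3.13, 0.001]
ft_force: [-0.4, -2.6, 6.7]
width: 51.7
grasp_force: 30.0
```

```bash
python3 go.py 577.3 186.6 97 -0.1565
```

```text
t 16.72 pos [579.8 185.5  98.4] yaw -0.1565 tilt [ 2.4e-03  2.0e-04 -1.0e+00] ft [-0.4 -2.6  6.7] w 51.7
turn units 0.0 shift after turn [0.107 0.028 0.056] shift now [0.107 0.028 0.056]
```

Emit:
{"method": "move_arm", "body": {
  "steps": [
    [[0, 0, -0.3], 0, 1],
    [[0, 0, -0.6], 0, 1],
    [[0, 0, -0.9], 0, 1],
    [[0, 0, -0.9], 0, 1],
    [[0, 0, -0.9], 0, 1],
    [[0, 0, -0.8], -0.66, 1],
    [[0, 0, 0], -0.66, 1],
    [[0.0, -0.4, 0], 0, 1]
  ]
}}

```text
t: 17.38
ee_pos: [579.2, 176.7, 208.8]
orientation: [0.06, 3.138, 0.002]
ft_force: [-0.1, -0.7, -2.0]
width: 51.8
grasp_force: 30.0
```

Emit:
{"method": "move_arm", "body": {
  "steps": [
    [[0.085, -0.888, 0], 0, 1],
    [[0.085, -0.888, 0], 0, 1],
    [[0.085, -0.888, 0], 0, 1],
    [[0.085, -0.888, 0], 0, 1],
    [[0.085, -0.888, 0], 0, 1],
    [[0.085, -0.888, 0], 0, 1],
    [[0.085, -0.888, 0], 0, 1],
    [[0.085, -0.888, 0], 0, 1],
    [[0.085, -0.888, 0], 0, 1],
    [[0.085, -0.888, 0], 0, 1],
    [[0.085, -0.888, 0], 0, 1],
    [[0.085, -0.888, 0], 0, 1],
    [[0.085, -0.888, 0], 0, 1],
    [[0.085, -0.888, 0], 0, 1],
    [[0.085, -0.888, 0], 0, 1],
    [[0.085, -0.888, 0], 0, 1],
    [[0.085, -0.888, 0], 0, 1],
    [[0, 0, 0], 0, 1],
    [[0, 0, 0], 0, 1],
    [[0, 0, 0], 0, 1]
  ]
}}

```text
t: 19.05
ee_pos: [525.9, -199.9, 206.2]
orientation: [-0.068, -3.14, -0.001]
ft_force: [-0.2, -0.4, -2.8]
width: 52.0
grasp_force: 30.0
```

```bash
python3 go.py 527.7 -199.8 141 -0.041
```

```text
t 19.05 pos [ 525.9 -199.9  206.2] yaw -0.0431 tilt [-1.3e-03  8.0e-04 -1.0e+00] ft [-0.2 -0.4 -2.8] w 52.0
turn units -0.024 shift after turn [-0.072  0.006  2.61 ] shift now [-0.075  0.004  2.61 ]
```

Emit:
{"method": "move_arm", "body": {
  "steps": [
    [[-0.03, 0, 0.5], 0, 1],
    [[0, 0, 0.6], 0, 1],
    [[0, 0, 0.6], 0, 1],
    [[0, 0, 0.4], 0, 1],
    [[0, 0, 0.3], 0, 1],
    [[0, 0, 0.2], 0, 1],
    [[0, 0, 0], 0, 1],
    [[0, 0, 0], 0, 1]
  ]
}}

```text
t: 19.72
ee_pos: [527.6, -200.0, 141.9]
orientation: [0.065, 3.141, -0.0]
ft_force: [0.2, 0.2, -2.2]
width: 51.8
grasp_force: 30.0
```

```bash
python3 go.py 527.7 -199.8 131.2 -0.041; cat > edge.py <<'E'
# python3 edge.py cx cy s : local x of the held slab's lower back edge, from the wrist view
from h import *; import sys
C=np.array(list(map(float,sys.argv[1:3]))); s=float(sys.argv[3])
o=ctrl.get_obs(); w=cams.get_image("wrist");P=wcam(w,o); g=w["image"].sum(2).astype(int); e=[0.9992,-.041]
for c in (258,270,285):
    d=np.diff(g[150:230,c]); r=150+np.argmin(d)+.5; q=wback(w,P,[[c,r]],o["ee_pos"][2]+19-s)[0]
    print(c,r,"back edge",((q[:2]-C)@e).round(1),"tcp",((o["ee_pos"][:2]-C)@e).round(1),g[int(r)-4:int(r)+5,c])
E
python3 edge.py 514 -199.2 106.4
```

```text
t 19.72 pos [ 527.6 -200.   141.9] yaw -0.0412 tilt [ 0. -0. -1.] ft [ 0.2  0.2 -2.2] w 51.8
turn units -0.003 shift after turn [-0.002  0.008  0.429] shift now [-0.002  0.008  0.429]
258 193.5 back edge -1.7 tcp 13.7 [535 556 544 502 386 237 178 176 178]
270 193.5 back edge -1.7 tcp 13.7 [537 555 545 501 377 237 179 169 170]
285 193.5 back edge -1.7 tcp 13.7 [535 557 556 535 443 267 183 173 169]
```

Emit:
{"method": "move_arm", "body": {
  "steps": [
    [[0.04, 0, 0.17], 0, 1],
    [[0, 0, 0.15], 0, 1],
    [[0, 0, 0.11], 0, 1],
    [[0, 0, 0], 0, 1],
    [[0, 0, 0], 0, 1]
  ]
}}

```text
t: 20.18
ee_pos: [526.4, -200.1, 130.9]
orientation: [-0.065, -3.141, -0.0]
ft_force: [-0.0, -0.9, -2.5]
width: 52.1
grasp_force: 30.0
```

Emit:
{"method": "move_arm", "body": {
  "steps": [
    [[0.184, 0, 0.03], 0, 1],
    [[0.184, 0, 0.03], 0, 1],
    [[0.182, 0, 0.046], 0, 1],
    [[0.182, 0, 0.046], 0, 1],
    [[0, 0, 0], 0, 1]
  ]
}}

```text
t: 20.6
ee_pos: [511.1, -200.2, 129.5]
orientation: [0.066, 3.133, -0.004]
ft_force: [5.9, 0.5, 6.7]
width: 51.8
grasp_force: 30.0
```

Emit:
{"method": "move_arm", "body": {
  "steps": [
    [[0.176, 0, 0.062], 0, 1],
    [[0.176, 0, 0.062], 0, 1],
    [[0.17, 0, 0.076], 0, 1],
    [[0.17, 0, 0.076], 0, 1],
    [[0, 0, 0], 0, 1]
  ]
}}

```text
t: 21.02
ee_pos: [493.5, -199.9, 122.7]
orientation: [0.065, 3.133, -0.005]
ft_force: [1.8, -0.8, 9.8]
width: 51.7
grasp_force: 30.0
```

Emit:
{"method": "move_arm", "body": {
  "steps": [
    [[0.165, 0, 0.092], 0, 1],
    [[0.165, 0, 0.092], 0, 1],
    [[0, 0, 0], 0, 1],
    [[0, 0, 0], 0, 1]
  ]
}}

```text
t: 21.35
ee_pos: [484.9, -199.6, 118.2]
orientation: [0.065, 3.135, -0.004]
ft_force: [-0.6, -1.2, 15.1]
width: 51.9
grasp_force: 30.0
```

```bash
python3 go.py 483.1 -198 117 -0.041; cat > see.py <<'E'
# python3 see.py cx cy t w h out : scene crop with predicted seated corners
from h import *; import sys
cx,cy,t,w,h=map(float,sys.argv[1:6]); s=cams.get_image("scene"); im=s["image"][:,:,::-1].copy()
Rz=R.from_rotvec([0,0,-.041]).as_matrix(); u=np.array([-.423,0,.906]);n=np.array([.906,0,.423])
p=proj(s,np.array([np.array([0,0,32])+a*n+b*u+[0,y,0] for a in(0,t) for b in(0,h) for y in(-w/2,w/2)])@Rz.T+[cx,cy,0])
x0,y0=150,95; a=cv2.resize(im[y0:y0+115,x0:x0+145],None,fx=5,fy=5,interpolation=2)
for q in p: cv2.circle(a,tuple(int(v) for v in (q-[x0,y0]+.5)*5),4,(0,0,255),1)
cv2.imwrite(sys.argv[6],a)
E
python3 see.py 514 -199.2 28 52 142 pics/s9.png
```

```text
t 21.35 pos [ 484.9 -199.6  118.2] yaw -0.0415 tilt [ 0.006  -0.0029 -1.    ] ft [-0.6 -1.2 15.1] w 51.9
turn units -0.006 shift after turn [0.073 0.06  0.05 ] shift now [0.074 0.06  0.049]
```

View pics/s9.png

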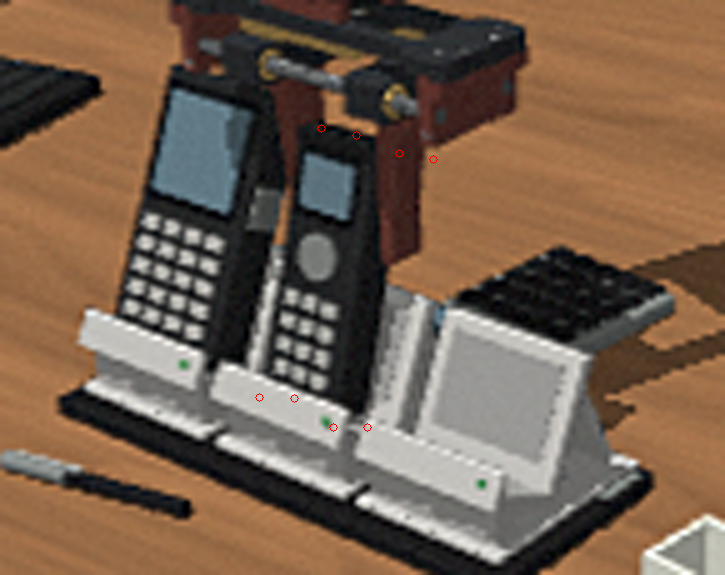

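Emit:
{"method": "move_arm", "body": {
  "steps": [
    [[0.1, 0.02, 0.04], 0, 1],
    [[0.1, 0.02, 0.04], 0, 1],
    [[0.08, 0.0, 0.03], 0, 1],
    [[0, 0, 0], 0, 1],
    [[0, 0, 0], 0, 1]
  ]
}}

```text
t: 21.82
ee_pos: [478.2, -198.7, 115.0]
orientation: [0.065, 3.134, -0.005]
ft_force: [2.0, -3.0, 8.4]
width: 51.9
grasp_force: 30.0
```

```bash
python3 go.py 483.1 -198 117 -0.041; python3 see.py 514 -199.2 28 52 142 pics/s10.png; python3 - <<'E'
import cv2
a=cv2.imread("pics/s10.png");b=cv2.imread("pics/s9.png")
# right-front top edge column of slab: dark/brown transitions at a few rows
import numpy as np
d=np.abs(a.astype(int)-b).sum(2); g=a.sum(2)
for r in (180,200,300,330): print(r,[int(c) for c in np.where(np.diff((g[r,230:440]<190).astype(int))!=0)[0]+230], [int(c) for c in np.where(np.diff((b.sum(2)[r,230:440]<190).astype(int))!=0)[0]+230])
E
```

```text
t 21.82 pos [ 478.2 -198.7  115. ] yaw -0.0416 tilt [ 0.0066 -0.0036 -1.    ] ft [ 2.  -3.   8.4] w 51.9
turn units -0.007 shift after turn [-0.193  0.037 -0.079] shift now [-0.193  0.037 -0.078]
180 [236, 287, 300, 310, 362, 430] [236, 300, 352, 420]
200 [231, 255, 273, 276, 297, 305, 358, 428] [231, 255, 267, 268, 273, 276, 290, 299, 350, 418]
300 [259, 278, 286, 327, 387] [259, 275, 281, 322, 383]
330 [250, 273, 299, 338, 382, 432, 438] [250, 271, 295, 333, 379, 432, 438]
```

Emit:
{"method": "move_arm", "body": {
  "steps": [
    [[0.08, 0.02, 0.03], 0, 1],
    [[0.08, 0.0, 0.03], 0, 1],
    [[0, 0, 0], 0, 1],
    [[0, 0, 0], 0, 1]
  ]
}}

```text
t: 22.2
ee_pos: [473.4, -197.5, 112.7]
orientation: [0.065, 3.137, -0.004]
ft_force: [2.7, -5.3, 5.8]
width: 51.7
grasp_force: 30.0
```

Emit:
{"method": "move_arm", "body": {
  "steps": [
    [[0, 0, 0], 0, 0.37],
    [[0, 0, 0], 0, 0.33],
    [[0, 0, 0], 0, 0.28],
    [[0, 0, 0], 0, 0.24],
    [[0, 0, 0], 0, 0.2],
    [[0, 0, 0], 0, 0.2],
    [[0, 0, 0], 0, 0.2]
  ]
}}

```text
t: 22.78
ee_pos: [471.5, -196.1, 111.3]
orientation: [-0.065, -3.14, -0.0]
ft_force: [0.4, -0.2, -0.3]
width: 70.5
grasp_force: 0.0
```

```bash
python3 go.py 483.1 -198 117 -0.041; python3 see.py 514 -199.2 28 52 142 pics/s11.png
```

```text
t 22.78 pos [ 471.5 -196.1  111.3] yaw -0.0414 tilt [-6.e-04  3.e-04 -1.e+00] ft [ 0.4 -0.2 -0.3] w 70.5
turn units -0.004 shift after turn [-0.467 -0.055 -0.228] shift now [-0.467 -0.055 -0.228]
```

View pics/s11.png

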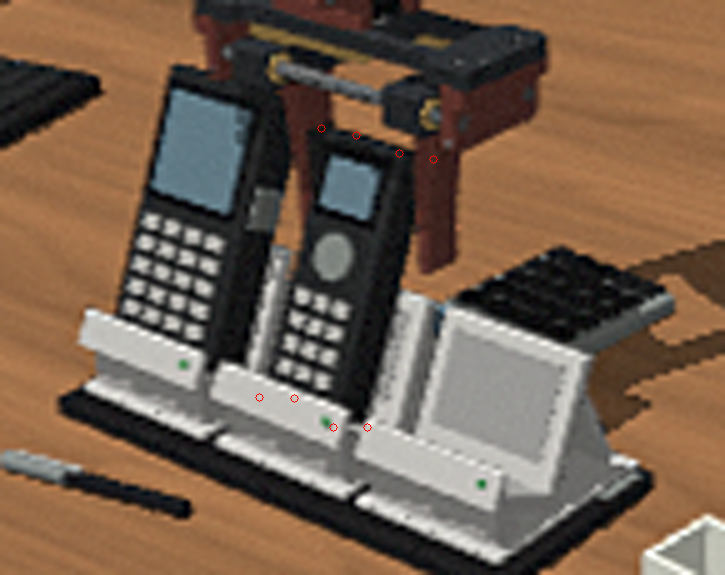

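Emit:
{"method": "move_arm", "body": {
  "steps": [
    [[0, 0.02, -0.3], 0, 0.2],
    [[0, 0, -0.9], 0, 0.2],
    [[0, 0, -1], 0, 0.2],
    [[0, 0, -1], 0, 0.2],
    [[0, 0, -1], 0, 0.2],
    [[0, 0, 0], 0.66, 0],
    [[0, 0.4, 0], 0.66, 0]
  ]
}}

```text
t: 23.42
ee_pos: [473.9, -187.1, 219.1]
orientation: [0.251, 3.127, -0.003]
ft_force: [0.2, 0.5, 0.5]
width: 80.0
grasp_force: 0.0
```

Emit:
{"method": "move_arm", "body": {
  "steps": [
    [[-0.092, 0.96, 0], 0, 0],
    [[-0.092, 0.96, 0], 0, 0],
    [[-0.092, 0.96, 0], 0, 0],
    [[-0.092, 0.96, 0], 0, 0],
    [[-0.092, 0.96, 0], 0, 0],
    [[-0.092, 0.96, 0], 0, 0],
    [[-0.092, 0.96, 0], 0, 0],
    [[-0.092, 0.96, 0], 0, 0],
    [[-0.092, 0.96, 0], 0, 0],
    [[-0.092, 0.96, 0], 0, 0],
    [[-0.092, 0.96, 0], 0, 0],
    [[-0.092, 0.96, 0], 0, 0],
    [[-0.092, 0.96, 0], 0, 0],
    [[-0.092, 0.96, 0], 0, 0],
    [[-0.092, 0.96, 0], 0, 0],
    [[-0.092, 0.96, 0], 0, 0],
    [[-0.092, 0.96, 0], 0, 0],
    [[-0.092, 0.96, 0], 0, 0],
    [[-0.092, 0.96, 0], 0, 0],
    [[-0.092, 0.96, 0], 0, 0]
  ]
}}

```text
t: 25.08
ee_pos: [593.1, 282.3, 217.1]
orientation: [0.246, 3.132, 0.0]
ft_force: [-0.4, 0.2, 0.4]
width: 87.9
grasp_force: 0.0
```

Emit:
{"method": "move_arm", "body": {
  "steps": [
    [[0, 0, 0], 0, 0],
    [[0, 0, 0], 0, 0],
    [[0, 0, 0], 0, 0]
  ]
}}

```text
t: 25.33
ee_pos: [592.6, 280.5, 216.5]
orientation: [-0.245, -3.131, 0.001]
ft_force: [-1.2, 0.4, 0.1]
width: 87.6
grasp_force: 0.0
```

```bash
python3 go.py 593.5 281.6 92 -0.1565; python3 - <<'E'
from h import *
o=ctrl.get_obs(); w=cams.get_image("wrist");P=wcam(w,o); M=R.from_rotvec(o["orientation"]).as_matrix()
for r in cams.cut_out("wrist","touch")[:3]:
    m=r["pixels"].astype(np.uint8); print(r["p"],np.round(r["rect"]))
    hull=cv2.approxPolyDP(cv2.convexHull(cv2.findContours(m,0,1)[0][0]),3,True)[:,0]
    for h in hull: print(h,((wback(w,P,[h],141)[0]-o["ee_pos"])@M)[:2].round(1))
g=w["image"].astype(int).sum(2)
c=wproj(w,P,[o["ee_pos"]+M@[12,y,o["ee_pos"][2]-141] for y in(-40,40)]); print("pred rear top corners",c.round(1))
for r in (int(c[0,1])+4,int(c[0,1])+9): print(r,g[r,150:200],g[r,345:400])
E
```

```text
t 25.33 pos [592.6 280.5 216.5] yaw -0.1563 tilt [-6.e-04 -6.e-04 -1.e+00] ft [-1.2  0.4  0.1] w 87.6
turn units 0.002 shift after turn [-0.031  0.048  4.98 ] shift now [-0.033  0.051  4.98 ]
0.87 [277. 203. 103.  58.]
[326 207] [ 7.7 40.5]
[325 225] [-6.9 40.4]
[316 230] [-11.   33.4]
[228 229] [-10.1 -35.3]
[224 224] [ -6.  -38.3]
[223 206] [  8.5 -38.4]
[240 175] [ 32.5 -24.7]
[308 175] [32.5 25.9]
0.58 [415. 214. 116.  65.]
[357 192] [19.7 64.3]
[415 180] [ 30.  112.5]
[466 207] [  7.8 166.4]
[468 227] [-10.6 172.4]
[430 240] [-21.6 134.1]
[394 246] [-26.  100.4]
[359 209] [ 6.1 66.9]
pred rear top corners [[220.8 201.6]
 [325.6 201.6]]
205 [305 316 321 325 326 327 326 328 326 326 327 328 324 323 325 325 327 327
 328 325 326 328 327 324 327 329 325 327 328 329 325 332 328 326 328 327
 322 323 329 329 329 327 324 328 322 327 321 326 328 328] [326 322 323 322 327 324 322 325 325 322 326 321 302 226 167 149 149 150
 149 147 148 147 149 146 144 153 153 157 156 156 160 155 160 154 156 152
 158 158 160 156 161 157 151 151 154 158 156 155 159 154 158 151 155 158
 154]
210 [413 412 412 415 409 408 407 409 411 409 404 411 407 409 406 407 412 406
 408 408 407 410 409 402 407 409 409 407 405 408 406 407 402 408 403 401
 405 404 404 407 403 403 400 395 384 381 377 381 375 380] [316 315 314 315 316 311 315 311 311 309 314 311 311 306 303 288 237 189
 155 150 145 150 152 149 148 142 148 146 153 145 142 141 153 151 152 154
 155 157 154 158 157 162 154 155 157 156 150 162 161 159 156 159 155 153
 157]
```

Emit:
{"method": "move_arm", "body": {
  "steps": [
    [[-0.1, 0.045, 0.83], 0, 0],
    [[0, 0, 0.83], 0, 0],
    [[0, 0, 0.83], 0, 0],
    [[0, 0, 0.83], 0, 0],
    [[0, 0, 0.83], 0, 0],
    [[0, 0, 0.83], 0, 0],
    [[0, 0, 0], 0, 0],
    [[0, 0, 0], 0, 0.1],
    [[0, 0, 0], 0, 0.3],
    [[0, 0, 0], 0, 1],
    [[0, 0, 0], 0, 1],
    [[0, 0, 0], 0, 1],
    [[0, 0, 0], 0, 1]
  ]
}}

```text
t: 26.52
ee_pos: [595.9, 281.9, 92.7]
orientation: [0.246, 3.131, 0.001]
ft_force: [-0.6, -0.7, -0.0]
width: 79.7
grasp_force: 30.0
```

```bash
python3 go.py 593.5 281.6 92 -0.1565
```

```text
t 26.52 pos [595.9 281.9  92.7] yaw -0.1566 tilt [ 8.e-04  3.e-04 -1.e+00] ft [-0.6 -0.7 -0. ] w 79.7
turn units -0.001 shift after turn [ 0.093 -0.029  0.027] shift now [ 0.093 -0.029  0.027]
```

Emit:
{"method": "move_arm", "body": {
  "steps": [
    [[0, 0, -0.3], 0, 1],
    [[0, 0, -0.6], 0, 1],
    [[0, 0, -0.9], 0, 1],
    [[0, 0, -0.9], 0, 1],
    [[0, 0, -0.9], 0, 1],
    [[0, 0, -0.8], -0.66, 1],
    [[0, 0, 0], -0.66, 1],
    [[0.0, -0.4, 0], 0, 1]
  ]
}}

```text
t: 27.18
ee_pos: [596.2, 273.3, 204.4]
orientation: [0.06, 3.137, 0.004]
ft_force: [-0.1, -0.2, -3.7]
width: 80.0
grasp_force: 30.0
```

Emit:
{"method": "move_arm", "body": {
  "steps": [
    [[0.116, -0.88, 0], 0, 1],
    [[0.116, -0.88, 0], 0, 1],
    [[0.116, -0.88, 0], 0, 1],
    [[0.116, -0.88, 0], 0, 1],
    [[0.116, -0.88, 0], 0, 1],
    [[0.116, -0.88, 0], 0, 1],
    [[0.116, -0.88, 0], 0, 1],
    [[0.116, -0.88, 0], 0, 1],
    [[0.116, -0.88, 0], 0, 1],
    [[0.116, -0.88, 0], 0, 1],
    [[0.116, -0.88, 0], 0, 1],
    [[0.116, -0.88, 0], 0, 1],
    [[0.116, -0.88, 0], 0, 1],
    [[0.116, -0.88, 0], 0, 1],
    [[0.116, -0.88, 0], 0, 1],
    [[0.116, -0.88, 0], 0, 1],
    [[0.116, -0.88, 0], 0, 1],
    [[0, 0, 0], 0, 1],
    [[0, 0, 0], 0, 1],
    [[0, 0, 0], 0, 1]
  ]
}}

```text
t: 28.85
ee_pos: [529.9, -99.8, 201.6]
orientation: [-0.068, -3.14, -0.001]
ft_force: [0.4, -0.2, -2.5]
width: 79.7
grasp_force: 30.0
```

```bash
python3 go.py 529.8 -99.8 134 -0.041
```

```text
t 28.85 pos [529.9 -99.8 201.6] yaw -0.0431 tilt [-1.e-03  5.e-04 -1.e+00] ft [ 0.4 -0.2 -2.5] w 79.7
turn units -0.024 shift after turn [ 4.000e-03 -2.000e-03  2.706e+00] shift now [ 1.000e-03 -3.000e-03  2.706e+00]
```

Emit:
{"method": "move_arm", "body": {
  "steps": [
    [[0.03, 0, 0.5], 0, 1],
    [[0, 0, 0.6], 0, 1],
    [[0, 0, 0.6], 0, 1],
    [[0, 0, 0.5], 0, 1],
    [[0, 0, 0.3], 0, 1],
    [[0, 0, 0.2], 0, 1],
    [[0, 0, 0], 0, 1],
    [[0, 0, 0], 0, 1]
  ]
}}

```text
t: 29.52
ee_pos: [530.0, -99.5, 134.7]
orientation: [0.065, 3.141, -0.0]
ft_force: [-0.5, -0.1, -2.5]
width: 80.1
grasp_force: 30.0
```

```bash
python3 go.py 529.8 -99.8 123.9 -0.041; python3 edge.py 518.1 -99.3 100.7
```

```text
t 29.52 pos [530.  -99.5 134.7] yaw -0.0411 tilt [ 1.e-04 -0.e+00 -1.e+00] ft [-0.5 -0.1 -2.5] w 80.1
turn units -0.001 shift after turn [ 0.008 -0.013  0.43 ] shift now [ 0.008 -0.013  0.43 ]
258 197.5 back edge -1.6 tcp 11.9 [559 574 576 559 487 334 199 152 158]
270 197.5 back edge -1.6 tcp 11.9 [554 576 575 560 483 331 200 161 151]
285 197.5 back edge -1.6 tcp 11.9 [556 579 577 554 467 292 173 156 153]
```

Emit:
{"method": "move_arm", "body": {
  "steps": [
    [[0.03, 0, 0.17], 0, 1],
    [[0, 0, 0.15], 0, 1],
    [[0, 0, 0.11], 0, 1],
    [[0, 0, 0], 0, 1],
    [[0, 0, 0], 0, 1]
  ]
}}

```text
t: 29.98
ee_pos: [529.0, -99.8, 123.7]
orientation: [-0.065, -3.141, -0.0]
ft_force: [-0.2, -0.2, -3.2]
width: 80.1
grasp_force: 30.0
```

Emit:
{"method": "move_arm", "body": {
  "steps": [
    [[0.174, 0, 0.026], 0, 1],
    [[0.174, 0, 0.026], 0, 1],
    [[0.172, 0, 0.042], 0, 1],
    [[0.172, 0, 0.042], 0, 1],
    [[0, 0, 0], 0, 1]
  ]
}}

```text
t: 30.4
ee_pos: [515.1, -99.7, 122.6]
orientation: [0.065, 3.132, -0.002]
ft_force: [5.5, -0.3, 5.2]
width: 79.8
grasp_force: 30.0
```

Emit:
{"method": "move_arm", "body": {
  "steps": [
    [[0.168, 0, 0.054], 0, 1],
    [[0.168, 0, 0.054], 0, 1],
    [[0.162, 0, 0.072], 0, 1],
    [[0.162, 0, 0.072], 0, 1],
    [[0, 0, 0], 0, 1]
  ]
}}

```text
t: 30.82
ee_pos: [497.9, -99.1, 116.2]
orientation: [0.065, 3.133, -0.002]
ft_force: [3.0, -0.7, 7.8]
width: 80.1
grasp_force: 30.0
```

Emit:
{"method": "move_arm", "body": {
  "steps": [
    [[0.156, 0, 0.084], 0, 1],
    [[0.156, 0, 0.084], 0, 1],
    [[0, 0, 0], 0, 1],
    [[0, 0, 0], 0, 1]
  ]
}}

```text
t: 31.15
ee_pos: [489.8, -98.7, 112.1]
orientation: [0.065, 3.135, -0.002]
ft_force: [-0.4, -0.9, 14.2]
width: 79.7
grasp_force: 30.0
```

Emit:
{"method": "move_arm", "body": {
  "steps": [
    [[0.1, 0.02, 0.04], 0, 1],
    [[0.1, 0.02, 0.04], 0, 1],
    [[0.08, 0.0, 0.03], 0, 1],
    [[0, 0, 0], 0, 1],
    [[0, 0, 0], 0, 1]
  ]
}}

```text
t: 31.57
ee_pos: [483.0, -97.9, 108.9]
orientation: [0.065, 3.135, -0.003]
ft_force: [0.7, -4.0, 7.2]
width: 80.2
grasp_force: 30.0
```

```bash
python3 go.py 487.7 -99 110 -0.041; cat > chk.py <<'E'
# predicted seated front-top edge vs. image, scene camera: contour corners of the network's cut-out
from h import *
s=cams.get_image("scene"); Rz=R.from_rotvec([0,0,-.041]).as_matrix(); u=np.array([-.423,0,.906]);n=np.array([.906,0,.423])
for nm,cx,cy,t,w,h in(("terminal",509.9,-299.1,30,76,150),("scanner",514,-199.2,28,52,142),("touch",518.1,-99.3,24,80,130)):
    p=proj(s,np.array([np.array([0,0,32])+a*n+h*u+[0,y,0] for a,y in((t,-w/2),(0,-w/2),(t,w/2),(0,w/2))])@Rz.T+[cx,cy,0])
    print(nm,"pred top FL BL FR BR",p.round(1).tolist())
    for r in cams.cut_out("scene",nm)[:4]:
        if 150<r["rect"][0]<290 and r["rect"][1]<200:
            m=r["pixels"].astype(np.uint8); k=max(cv2.findContours(m,0,1)[0],key=cv2.contourArea)
            print("  ",round(r["p"],2),cv2.approxPolyDP(cv2.convexHull(k),1.5,True)[:,0].tolist())
E
python3 chk.py
```

```text
t 31.57 pos [483.  -97.9 108.9] yaw -0.0413 tilt [ 0.0063 -0.0022 -1.    ] ft [ 0.7 -4.   7.2] w 80.2
turn units -0.004 shift after turn [-0.191 -0.038 -0.044] shift now [-0.191 -0.038 -0.043]
terminal pred top FL BL FR BR [[182.6, 107.3], [190.5, 109.0], [203.6, 113.7], [211.2, 115.4]]
   0.59 [[185, 108], [210, 116], [197, 167], [191, 167], [173, 157]]
scanner pred top FL BL FR BR [[213.8, 120.2], [220.8, 121.7], [229.4, 125.1], [236.2, 126.5]]
   0.89 [[215, 121], [230, 124], [233, 129], [233, 137], [221, 178], [204, 170]]
touch pred top FL BL FR BR [[239.8, 133.5], [245.5, 134.5], [266.0, 141.9], [271.4, 142.8]]
   0.66 [[241, 134], [258, 138], [263, 143], [262, 170], [255, 191], [231, 178], [238, 137]]
```

Emit:
{"method": "move_arm", "body": {
  "steps": [
    [[0.08, 0, 0.03], 0, 1],
    [[0.08, 0.0, 0.03], 0, 1],
    [[0, 0, 0], 0, 1],
    [[0, 0, 0], 0, 1]
  ]
}}

```text
t: 32.1
ee_pos: [478.0, -97.2, 106.5]
orientation: [0.065, 3.137, -0.002]
ft_force: [2.8, -3.7, 5.0]
width: 79.8
grasp_force: 30.0
```

Emit:
{"method": "move_arm", "body": {
  "steps": [
    [[0, 0, 0], 0, 0.07],
    [[0, 0, 0], 0, 0.04],
    [[0, 0, 0], 0, 0.02],
    [[0, 0, 0], 0, 0],
    [[0, 0, 0], 0, 0],
    [[0, 0, 0], 0, 0]
  ]
}}

```text
t: 32.6
ee_pos: [476.0, -96.3, 105.3]
orientation: [-0.065, -3.14, -0.001]
ft_force: [-0.2, -0.0, 0.0]
width: 87.5
grasp_force: 0.0
```

```bash
python3 go.py 487.7 -99 110 -0.041; python3 chk.py
```

```text
t 32.6 pos [476.  -96.3 105.3] yaw -0.0413 tilt [-1.2e-03  3.0e-04 -1.0e+00] ft [-0.2 -0.   0. ] w 87.5
turn units -0.004 shift after turn [-0.471 -0.087 -0.19 ] shift now [-0.471 -0.087 -0.19 ]
terminal pred top FL BL FR BR [[182.6, 107.3], [190.5, 109.0], [203.6, 113.7], [211.2, 115.4]]
   0.56 [[185, 108], [210, 116], [197, 167], [191, 167], [174, 158], [180, 122]]
scanner pred top FL BL FR BR [[213.8, 120.2], [220.8, 121.7], [229.4, 125.1], [236.2, 126.5]]
   0.92 [[217, 121], [232, 124], [234, 127], [234, 134], [222, 177], [204, 170], [214, 125]]
touch pred top FL BL FR BR [[239.8, 133.5], [245.5, 134.5], [266.0, 141.9], [271.4, 142.8]]
   0.67 [[242, 134], [256, 137], [267, 143], [267, 156], [258, 189], [255, 192], [230, 179]]
```

Emit:
{"method": "move_arm", "body": {
  "steps": [
    [[0, -0.02, -0.2], 0, 0],
    [[0, 0, -0.4], 0, 0],
    [[0, 0, -0.8], 0, 0],
    [[0, 0, -1], 0, 0],
    [[0, 0, -1], 0, 0],
    [[0, 0, -1], 0, 0],
    [[0, 0, -1], 0, 0],
    [[0, 0, -1], 0, 0],
    [[0, 0, -1], 0, 0],
    [[0, 0, -1], 0, 0],
    [[0.5, -1, -0.5], 0, 0],
    [[0.5, -1, 0], 0, 0],
    [[0.5, -1, 0], 0, 0],
    [[0.5, -0.9, 0], 0, 0],
    [[0.5, 0, 0], 0, 0],
    [[0, 0, 0], 0, 0],
    [[0, 0, 0], 0, 0]
  ]
}}

```text
t: 34.22
ee_pos: [409.7, -191.5, 328.7]
orientation: [0.067, 3.14, 0.0]
ft_force: [0.2, 0.4, 0.8]
width: 87.7
grasp_force: 0.0
```

```bash
python3 chk.py; python3 - <<'E'
from h import *
o=ctrl.get_obs(); w=cams.get_image("wrist");P=wcam(w,o); print(o["t"],o["ee_pos"].round(1))
Rz=R.from_rotvec([0,0,-.041]).as_matrix(); u=np.array([-.423,0,.906]);n=np.array([.906,0,.423])
for nm,cx,cy,t,wd,h in(("terminal",509.9,-299.1,30,76,150),("scanner",514,-199.2,28,52,142),("touch",518.1,-99.3,24,80,130)):
    p=wproj(w,P,np.array([np.array([0,0,32])+a*n+h*u+[0,y,0] for a,y in((t,-wd/2),(0,-wd/2),(t,wd/2),(0,wd/2))])@Rz.T+[cx,cy,0])
    print(nm,"pred FL BL FR BR",p.round(1).tolist())
    for r in cams.cut_out("wrist",nm)[:3]:
        m=r["pixels"].astype(np.uint8); k=max(cv2.findContours(m,0,1)[0],key=cv2.contourArea)
        print("  ",round(r["p"],2),cv2.approxPolyDP(cv2.convexHull(k),2,True)[:,0].tolist())
E
```

```text
terminal pred top FL BL FR BR [[182.6, 107.3], [190.5, 109.0], [203.6, 113.7], [211.2, 115.4]]
   0.95 [[184, 109], [210, 116], [198, 165], [193, 167], [174, 157], [179, 125]]
scanner pred top FL BL FR BR [[213.8, 120.2], [220.8, 121.7], [229.4, 125.1], [236.2, 126.5]]
   0.71 [[216, 121], [235, 127], [221, 178], [205, 170]]
touch pred top FL BL FR BR [[239.8, 133.5], [245.5, 134.5], [266.0, 141.9], [271.4, 142.8]]
   0.92 [[243, 133], [270, 143], [256, 192], [252, 192], [230, 179], [240, 135]]
34.4167 [ 410.6 -191.2  328.2]
terminal pred FL BL FR BR [[144.7, 254.2], [145.5, 227.2], [211.1, 256.2], [211.5, 228.0]]
   0.77 [[229, 242], [229, 255], [222, 257], [154, 254], [146, 250], [146, 233], [149, 227], [209, 227], [227, 237]]
scanner pred FL BL FR BR [[245.5, 254.8], [245.6, 228.9], [294.0, 254.9], [293.8, 228.9]]
   0.86 [[488, 139], [504, 129], [559, 137], [559, 155], [544, 165], [492, 152]]
   0.85 [[531, 171], [550, 173], [559, 177], [559, 210], [527, 196]]
   0.69 [[292, 231], [293, 250], [286, 255], [258, 256], [246, 249], [248, 229]]
touch pred FL BL FR BR [[323.6, 251.1], [323.3, 229.8], [390.8, 249.6], [390.2, 229.0]]
   0.87 [[551, 257], [559, 257], [559, 285], [541, 273], [545, 260]]
   0.61 [[390, 233], [389, 246], [385, 250], [320, 253], [312, 249], [312, 239], [327, 229], [386, 229]]
```

All three sit within about 1–2 px of the predicted seated poses, and the gripper is clear.

```bash
python3 -c "
from workcell import ctrl
print(ctrl.close_job())"
```

```text
the job is handed in; nothing more can be done
None
```

I moved the terminal, scanner and touch from the rack into the three cradles in the same left-to-right order and handed the job in at about 34 s of the 96 s allowed. By the final camera check each one leans back and is centred to within about 1–2 pixels, and the gripper is clear.

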